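# Swing the coffee dripper over the mug

### The job

Get the pour-over stand ready to brew: swing its stiff-hinged arm round to the angle where the coffee dripper hangs centred over the mug (the vessel with a handle, not the tumbler or the sugar bowl). Let go and see that the arm stays there; leave the mug standing where it is.

Things in the scene. Friction and masses are not known exactly. Their poses are not given: they have to be found in the camera images.
- dripper_arm (a joint): Friction hinge of the pour-over stand (fixed dark round foot 110 mm across, steel post): angle of its level arm about the vertical post axis, rad, -1.35 to 1.5. 0: arm points out of the stand's front, along -x within 0.15 rad; growing values swing it to +y (clockwise from above). Starts at 1.03 to 1.25. Turning takes 0.4 N m, about 2 N at the grip; it stays where left.
- dripper_outlet (a point): Centre of the underside of the dripper, a white ceramic cone on the arm, 170 mm from the post axis. Underside at 116 mm above the shelf, 20 mm over the tallest vessel; rim 84 mm across, at 178 mm. The point turns with the arm: x points level along the arm to the post axis, z up.
- wooden_grip (a point): Point to grasp on the arm's upright wooden grip, a round pin 16 mm thick at the arm's free end, 240 mm from the post axis, in line with post and dripper. The pin stands free from 156 to 232 mm height; this point is at 208 mm, above the dripper's rim. Being round it may turn between the fingers. Axes as for the outlet.
- mug_mouth (a point): Centre of the mouth of the loose white ceramic mug, 76 mm across, 90 mm tall, one side handle; z up. It stands 170 mm (within 5) from the post axis, under the dripper's path, in one of three places 0.7 rad apart; a tumbler without handle (68 across, 95 tall) and a low sugar bowl (80 across, 55 tall) stand in the others.
Not all that is in view belongs to the job. Leave any orange or yellow look-alike of the part that bears mug_mouth alone.

How it is judged:
At the end, for the whole second after the job is handed in: The dripper's outlet is within 20 mm, seen from above, of the centre of the mug's mouth; the arm is at rest; the mug stands upright within 20 mm of where it stood at the start (horizontal distance between dripper_outlet and mug_mouth below 0.02 m and velocity of joint dripper_arm between -0.05 and 0.05 rad/s and distance of mug_mouth from where it was at the start of the episode below 0.02 m and angle between mug_mouth's own z axis and vertical below 0.15 rad); the robot touches nothing.
It fails at once if the mug is pushed more than 30 mm from its place, or tipped over (distance of mug_mouth from where it was at the start of the episode above 0.03 m or angle between mug_mouth's own z axis and vertical above 0.5 rad).
It also fails if it takes over 45 s, if anything falls off the work surface, if the arm or the gripper's body presses on something with over 40 N, if the wrist force passes 120 N, or if a joint passes its speed limit or range.

### The arm

A 7-joint arm with a two-finger parallel gripper is mounted at the origin on the work surface. World frame = base frame: x ahead of the robot, y to its left, z up, the work surface at z = 0. Lengths are in m, angles in rad, forces in N, time in s.
With the tool pointing down it reaches from about 0.35 to 0.9 m from the base axis. Payload 8.1 kg.
Tool frame: the origin (TCP) lies midway between the tips of the shut fingers; the grasp point (between the pads) lies 19 mm behind it; z points along the fingers, y is the line along which they close (so a half turn about z gives the same grasp; the last joint's range is limited). The gripper opens to 92 mm and grips with 3 to 60 N. Pads are 19 mm wide; open, the fingers measure 130 mm over their backs; the gripper's body (75 mm by 190 mm) begins 47 mm behind the grasp point.
Start: joints at [-1.323, 0.434, 0.025, 1.573, -0.012, 1.134, -0.075], TCP at [0.215, 0.587, 0.227] pointing down, gripper open.
Joint ranges: [-2.62, 2.62], [-0.44, 2.09], [-1.27, 1.32], [0.08, 2.57], [-1.32, 4.46], [0.12, 2], [-2.74, 2.74]. Speed limits (rad/s): [2.22, 2.22, 3.01, 3.01, 3.14, 3.14, 3.14].

### API

Orientations are given as a rotation vector (axis times angle).
In Python, from cell import arm gives the robot as it stands.
- The arm moves only by the tool move_arm, never from a script. Its argument "motion" is a list of rows, each an object of numbers: "tx", "ty", "tz": the shift along the tool's x, y, z normalised to -1 to 1, where 1 is 1000 mm; "twist": the turn about the tool's z normalised to -1 to 1, where 1 is pi/2 rad. In form: [{"tx": .., "ty": .., "tz": .., "twist": ..}, ...]. A call has 1 to 12 rows; each row shifts and turns the commanded pose from where the row before left it, along the tool's axes as they then stand; what a row does not reach is not made up. A row lasts 1/10 s, in which the tool goes at most 50 mm and 8.59 degrees, less where a joint would pass 70% of its speed; a pose out of reach is approached as far as the arm can. A call with a number of a shift or a turn outside -1 to 1 is refused whole. A call with a gripper value outside its range is refused whole. "gripper" is the gripper's target within -1 to 1 (shut at 1, half-way at 0, fully open at -1), set as the call begins (left out, the last holds). The fingers move at their own pace and stop on an object; "squeeze" is the grip in N (left out, the last holds). Time passes only in rows, so rows that do not move let the fingers close. It gives the time, the measured TCP pose, the force, the opening and the grip force at its end, in the units of the state.
- arm.observe(): the state, without advancing time (a new reading comes with each control period).
- arm.get_image(name): name is "scene" or "top" or "wrist"; returns the picture (384x512x3 uint8, red, green, blue); there is no depth.
- arm.calibration(name): a dict with "K" (3x3 intrinsics, pixels), "T" (4x4, takes a point from camera to world coordinates). Camera axes: x right, y down, z forward; pixel columns grow to the right and rows downward; lengths in m; the calibration is good to about 2 mm. The wrist camera is an equidistant fisheye: a pixel r from the principal point sees the ray r / f radians off the axis. A picture is of the moment at which its call begins: read the wrist's pose just before it. calibration takes no time and is no camera call; for the wrist camera it gives the pose at the moment of the call.
- arm.sign_off(): hands the job in; it is judged then, once.
Trained networks look in the newest picture that a camera, given by its name, has taken for a name from the list of things; names that differ only in an ending like _2 or _b are one class to them, and where a whole thing is asked for, a point or a joint stands for the part that bears it (a point fixed in the world has none). Each returns a list of dicts, best first, with "conf" (0 to 1); they miss things now and then, are a little off and sometimes report something else, mostly with a low value. They report only what shows in the picture. A call takes as long as a camera call. They do not tell look-alikes from the thing itself.
- arm.look_for(camera, query): "point" ([column, row] as shares, 0 to 1, of the picture: columns of its width, rows of its height, amid what is visible of it).
- arm.regions_of(camera, query): "region" (384x512 bool, what is visible of it) and "point" ([column, row] as shares, 0 to 1, of the picture: columns of its width, rows of its height, amid what is visible of it).
- arm.place_of(camera, query): "point" ([column, row] as shares, 0 to 1, of the picture: columns of its width, rows of its height: a listed point, or the origin of a listed thing).
The state is a dict: "clock": time; "joints": joint angles; "dq": joint speeds; "joint_efforts": joint torques, N m; "position": TCP position; "ee_rot": TCP orientation; "force": force on the tool from outside, world axes, zero at the start; "ft_torque": the same for the moment, N m; "width": opening from 0.0 (shut) to 1.0 (fully open); "gripper_force": force on a finger pad.
Only numpy, scipy, OpenCV 4.12 (cv2) and the standard library are available. Lean on these libraries where they do the work, as an engineer would, in place of code of your own. Each camera call takes 0.05 s, during which the arm holds its last target. There are 200 camera calls.

## Working session

There is one attempt and no reset: what is moved stays moved. The work goes in short steps, Python scripts to look and compute and a tool call to move; the robot and the scene stay as the last step left them, time stands still between calls to the robot, and variables do not carry over. Pictures are saved under pics/ and viewed, at most 10 in all, crops included, and the job is handed in when it is done.

Besides the shell and the picture viewer there is one more tool, called in YAML: its name, and indented under it one key for each argument. move_arm: Moves the arm, as the interface text tells. Scaled input: -1 to 1 covers 1000 mm each way for a shift and pi/2 rad each way for a turn. Its arguments: {"type":"object","properties":{"motion":{"type":"array","items":{"type":"object","properties":{"tx":{"type":"number"},"ty":{"type":"number"},"tz":{"type":"number"},"twist":{"type":"number"}}}},"gripper":{"type":"number"},"squeeze":{"type":"number"}},"required":["motion"]}

```bash
mkdir -p pics
cat > h.py <<'E'
import numpy as np,cv2
from cell import arm
def ray(c,p):
    k=arm.calibration(c);K=np.array(k["K"]);T=np.array(k["T"])
    u=np.array([p[0]*512,p[1]*384]);d=np.array([(u[0]-K[0,2])/K[0,0],(u[1]-K[1,2])/K[1,1],1])
    if c=="wrist":
        r=np.hypot(*d[:2]);d=np.array([d[0]/r*np.sin(r),d[1]/r*np.sin(r),np.cos(r)])
    return T[:3,3],T[:3,:3]@d
def at(c,p,z):
    o,d=ray(c,p);return o+d*(z-o[2])/d[2]
def snap(c,n):
    im=arm.get_image(c);cv2.imwrite(f"pics/{n}.png",im[:,:,::-1]);return im
E
python3 - <<'E'
from h import *
a=snap("scene","s1");b=snap("top","t1")
cv2.imwrite("pics/b1.png",cv2.resize(np.vstack([a,b]),(400,600))[:,:,::-1]) if 0 else None
for c in ["top","scene"]:
  for q,z in [("mug_mouth",.09),("wooden_grip",.208),("dripper_outlet",.116)]:
    for r in arm.place_of(c,q)[:4]: print(c,q,round(r["conf"],2),np.round(np.array(r["point"])*[512,384]),at(c,r["point"],z).round(3))
s=arm.observe();print(s["clock"],s["position"],s["ee_rot"])
E
```

```text
top mug_mouth 0.88 [332. 247.] [ 0.404 -0.238  0.09 ]
top mug_mouth 0.72 [234. 271.] [ 0.357 -0.031  0.09 ]
top mug_mouth 0.6 [275. 199.] [ 0.507 -0.121  0.09 ]
top wooden_grip 0.85 [158. 162.] [0.571 0.105 0.208]
top dripper_outlet 0.72 [198. 153.] [0.605 0.04  0.116]
scene mug_mouth 0.91 [210. 157.] [ 0.361 -0.035  0.09 ]
scene mug_mouth 0.84 [152. 214.] [ 0.401 -0.236  0.09 ]
scene mug_mouth 0.63 [240. 206.] [ 0.511 -0.121  0.09 ]
scene wooden_grip 0.95 [334. 109.] [0.562 0.11  0.208]
0.4 [0.2147887  0.586882   0.22664253] [ 5.48266899e-01  3.09336394e+00 -2.98943929e-04]
```

View pics/s1.png

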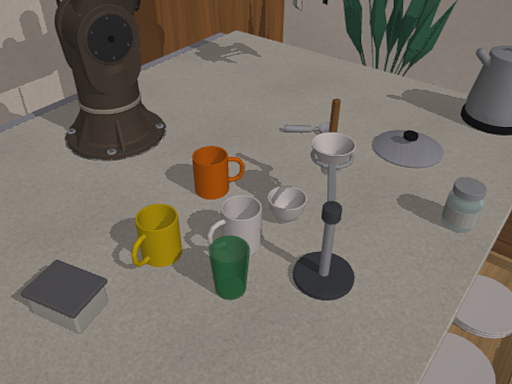

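View pics/t1.png

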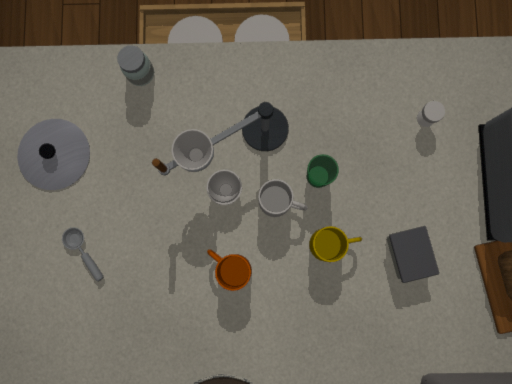

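The white mug with a handle is the middle one: top view (275,199), scene view (240,215). The post foot is at top (265,128) and the wooden grip at top (158,162). The orange and yellow mugs are look-alikes, the green one is the tumbler and the white bowl is the sugar bowl.

Run:
```python
from h import *
from scipy.spatial.transform import Rotation as R
im=cv2.imread("pics/t1.png");g=cv2.cvtColor(im,6)
# foot: dark blob
m=(g<75).astype(np.uint8);m[:, :235]=0;m[:,300:]=0;m[:95]=0;m[160:]=0
ys,xs=np.nonzero(m);(c,r)=cv2.minEnclosingCircle(np.c_[xs,ys].astype(np.float32)[ys>112])
print("foot px",c,r,at("top",(c[0]/512,c[1]/384),.01))
arm.get_image("top")
best=[x for x in arm.regions_of("top","mug_mouth")]
for x in best:
  p=np.array(x["point"])*[512,384];print(x["conf"],p,at("top",x["point"],.09))
for px in [(275.5,197.5)]: print("mug rim eye",at("top",(px[0]/512,px[1]/384),.09))
for q,z in [("wooden_grip",.208),("mug_mouth",.09)]:
  for x in arm.place_of("top",q)[:3]:print(q,np.array(x["point"])*[512,384],at("top",x["point"],z))
s=arm.observe();print(R.from_rotvec(s["ee_rot"]).as_matrix().round(3))
cv2.imwrite("pics/c1.png",cv2.resize(im[90:230,140:320],None,fx=4,fy=4,interpolation=2))
```

```text
foot px (262.0, 128.5) 26.120014190673828 [ 0.68233837 -0.09598619  0.01      ]
0.95 [274.7904 200.1024] [ 0.50511254 -0.12026683  0.09      ]
0.74 [229.7856 270.4128] [ 0.35827223 -0.02281124  0.09      ]
0.7 [330.2912 243.6864] [ 0.41081923 -0.23542152  0.09      ]
mug rim eye [ 0.51067624 -0.12189468  0.09      ]
wooden_grip [156.8768 163.008 ] [0.56828784 0.10780721 0.208     ]
mug_mouth [230.0928 273.408 ] [ 0.35205685 -0.02340314  0.09      ]
mug_mouth [330.5984 243.4176] [ 0.41137266 -0.23608757  0.09      ]
mug_mouth [271.4112 197.6064] [ 0.51059145 -0.11315553  0.09      ]
[[-0.939  0.344  0.   ]
 [ 0.344  0.939  0.   ]
 [ 0.     0.    -1.   ]]
```

View pics/c1.png

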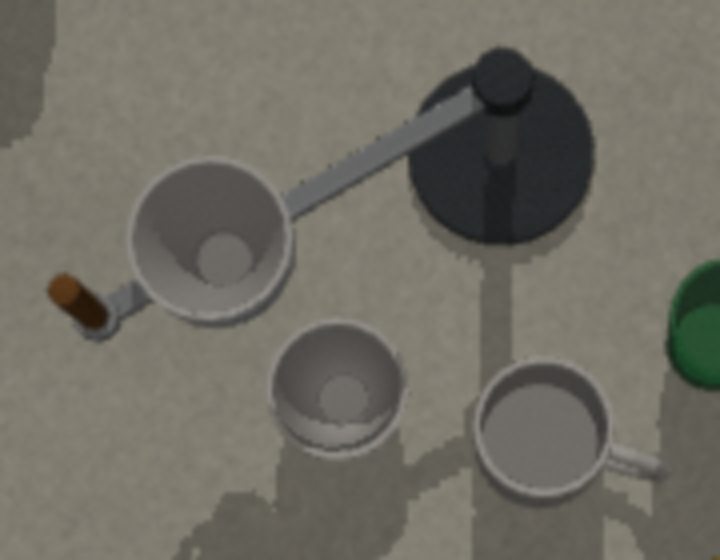

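Run:
```python
from h import *
f=lambda u,v,z:at("top",((140+u/4+.5)/512,(90+v/4+.5)/384),z)[:2]
P=f(501,152,.01);M=f(542,427,.09);D=f(211,239,.178);G=f(66,288,.228)
for n,x in [("P",P),("M",M),("D",D),("G",G)]:
  d=x-P;print(n,x.round(4),np.hypot(*d).round(4),np.arctan2(d[1],-d[0]).round(4))
```

```text
P [ 0.6822 -0.1048] 0.0 3.1416
M [ 0.5112 -0.123 ] 0.1719 -0.1061
D [0.5982 0.0421] 0.1691 1.0515
G [0.5656 0.1033] 0.2385 1.0601
```

Run:
```python
from h import *
for u,v in [(495,120),(463,115),(408,155),(125,130)]: print(u,v,at("scene",(u/512,v/384),0).round(3))
print(at("scene",(410/512,133/384),.05).round(3)); snap("wrist","w1")
```

```text
495 120 [0.767 0.683 0.   ]
463 115 [0.687 0.658 0.   ]
408 155 [0.647 0.37  0.   ]
125 130 [0.005 0.025 0.   ]
[0.634 0.387 0.05 ]
```

View pics/w1.png

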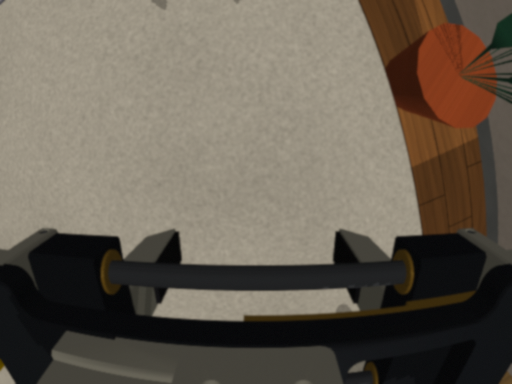

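The wrist view shows only bare worktop and the gripper fingers. The kettle is away from the path, so I'm moving towards a point above the grip.

move_arm:
  motion:
    - {"tx": 0,"ty": 0,"tz": -0.025}
    - {"tx": 0,"ty": 0,"tz": -0.03}
    - {"tx": -0.035,"ty": -0.024,"tz": 0}
    - {"tx": -0.035,"ty": -0.024,"tz": 0}
    - {"tx": -0.035,"ty": -0.024,"tz": 0}
    - {"tx": -0.035,"ty": -0.024,"tz": 0}
    - {"tx": -0.035,"ty": -0.024,"tz": 0}
    - {"tx": -0.035,"ty": -0.024,"tz": 0}
    - {"tx": -0.035,"ty": -0.024,"tz": 0}
    - {"tx": -0.035,"ty": -0.024,"tz": 0}
    - {"tx": -0.035,"ty": -0.024,"tz": 0}
    - {"tx": -0.035,"ty": -0.024,"tz": 0}
  gripper: -1

```text
invalid input
```

move_arm:
  motion:
    - {"twist": 0.09}
    - {"twist": 0.09}
    - {"twist": 0.09}
    - {"twist": 0.09}
    - {"twist": 0.09}
    - {}

```text
invalid input
```

```bash
cat >> h.py <<'E'
from scipy.spatial.transform import Rotation as R
P=np.array([.6822,-.1048])
def to(phi,z=None,r=.24):
    s=arm.observe();M=R.from_rotvec(s["ee_rot"]).as_matrix();p=np.array(s["position"])
    t=np.r_[P+r*np.array([-np.cos(phi),np.sin(phi)]),p[2] if z is None else z]
    ph=np.arctan2(M[1,0],-M[0,0])
    print("clk",s["clock"],"pos",p.round(4),"phi",ph.round(3),"tilt",M[:,2].round(3),"F",np.round(s["force"],1),"w",s["width"],"shift",(M.T@(t-p)).round(4),"twist",((phi-ph)/(np.pi/2)).round(3), "armphi", np.arctan2(p[1]-P[1],P[0]-p[0]).round(4), "r",np.hypot(*(p[:2]-P)).round(4))
E
python3 - <<'E'
from h import *
to(1.057,.189)
snap("wrist","w2")
for x in arm.place_of("wrist","wooden_grip")[:2]: print(x["conf"],np.array(x["point"])*[512,384],at("wrist",x["point"],.208))
E
```

```text
clk 0.65 pos [0.2148 0.5869 0.2267] phi 0.351 tilt [ 0.  0. -1.] F [-0.4 -0.1 -0.2] w 1.0014786735502108 shift [-0.4941 -0.3332  0.0377] twist 0.45 armphi 0.9766 r 0.8348
```

move_arm:
  motion:
    - {"tx": 0,"ty": 0,"tz": -0.025,"twist": 0}
    - {"tx": 0,"ty": 0,"tz": -0.03,"twist": 0}
    - {"tx": -0.035,"ty": -0.024,"tz": 0,"twist": 0}
    - {"tx": -0.035,"ty": -0.024,"tz": 0,"twist": 0}
    - {"tx": -0.035,"ty": -0.024,"tz": 0,"twist": 0}
    - {"tx": -0.035,"ty": -0.024,"tz": 0,"twist": 0}
    - {"tx": -0.035,"ty": -0.024,"tz": 0,"twist": 0}
    - {"tx": -0.035,"ty": -0.024,"tz": 0,"twist": 0}
    - {"tx": -0.035,"ty": -0.024,"tz": 0,"twist": 0}
    - {"tx": -0.035,"ty": -0.024,"tz": 0,"twist": 0}
    - {"tx": -0.035,"ty": -0.024,"tz": 0,"twist": 0}
    - {"tx": -0.035,"ty": -0.024,"tz": 0,"twist": 0}
  gripper: -1
  squeeze: 15

```text
clock: 1.95
position: [0.4618, 0.2398, 0.282]
ee_rot: [0.548, 3.093, 0.001]
force: [-0.1, 0.5, 0.6]
width: 0.996
gripper_force: 0.0
```

move_arm:
  motion:
    - {"tx": 0,"ty": 0,"tz": 0,"twist": 0.09}
    - {"tx": 0,"ty": 0,"tz": 0,"twist": 0.09}
    - {"tx": 0,"ty": 0,"tz": 0,"twist": 0.09}
    - {"tx": 0,"ty": 0,"tz": 0,"twist": 0.09}
    - {"tx": 0,"ty": 0,"tz": 0,"twist": 0.09}
    - {"tx": 0,"ty": 0,"tz": 0,"twist": 0}

```text
clock: 2.55
position: [0.4609, 0.2413, 0.2818]
ee_rot: [1.588, 2.711, 0.0]
force: [-0.5, -0.5, 0.3]
width: 0.998
gripper_force: 0.0
```

Run:
```python
from h import *
to(1.057,.189)
snap("wrist","w2")
for x in arm.place_of("wrist","wooden_grip")[:2]: print(x["conf"],np.array(x["point"])*[512,384],at("wrist",x["point"],.208))
```

```text
clk 2.55 pos [0.4609 0.2413 0.2818] phi 1.06 tilt [ 0.  0. -1.] F [-0.5 -0.5  0.3] w 0.9981584718196009 shift [-0.1701  0.023   0.0928] twist -0.002 armphi 1.002 r 0.4108
```

move_arm:
  motion:
    - {"tx": -0.04,"ty": 0.006,"tz": 0,"twist": 0}
    - {"tx": -0.04,"ty": 0.006,"tz": 0,"twist": 0}
    - {"tx": -0.04,"ty": 0.006,"tz": 0,"twist": 0}
    - {"tx": -0.03,"ty": 0.005,"tz": 0,"twist": 0}
    - {"tx": -0.02,"ty": 0,"tz": 0,"twist": 0}
    - {"tx": 0,"ty": 0,"tz": 0,"twist": 0}

```text
clock: 3.25
position: [0.5658, 0.1007, 0.2817]
ee_rot: [1.586, 2.71, -0.002]
force: [-0.3, 0.3, -1.0]
width: 1.001
gripper_force: 0.0
```

Run:
```python
from h import *
to(1.057,.189)
snap("wrist","w3")
for c in ["wrist"]:
  for x in arm.place_of(c,"wooden_grip")[:2]: print(x["conf"],np.array(x["point"])*[512,384],at(c,x["point"],.208))
```

```text
clk 3.25 pos [0.5658 0.1007 0.2817] phi 1.059 tilt [ 0.001 -0.002 -1.   ] F [-0.3  0.3 -1. ] w 1.0009075084885248 shift [0.004  0.0004 0.0927] twist -0.001 armphi 1.0553 r 0.2362
0.67 [259.4816 205.2096] [0.56590278 0.10757801 0.208     ]
```

View pics/w3.png

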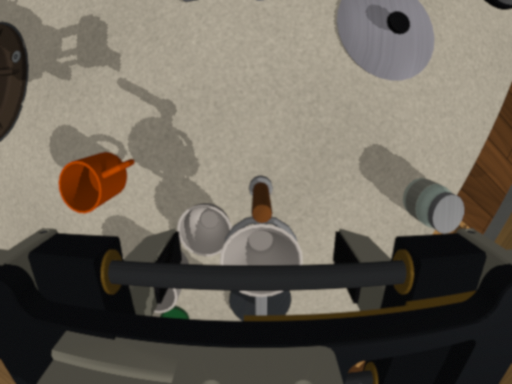

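The pin (column 260) is centred between the fingers. Next I'll lower and close.

move_arm:
  motion:
    - {"tx": 0.005,"ty": 0,"tz": 0.025,"twist": 0}
    - {"tx": 0,"ty": 0,"tz": 0.03,"twist": 0}
    - {"tx": 0,"ty": 0,"tz": 0.025,"twist": 0}
    - {"tx": 0,"ty": 0,"tz": 0.012,"twist": 0}
    - {"tx": 0,"ty": 0,"tz": 0,"twist": 0}

```text
clock: 3.85
position: [0.5607, 0.1098, 0.1885]
ee_rot: [-1.581, -2.712, 0.003]
force: [0.0, -0.2, 0.6]
width: 1.001
gripper_force: 0.0
```

move_arm:
  motion:
    - {"tx": 0,"ty": 0,"tz": 0,"twist": 0}
    - {"tx": 0,"ty": 0,"tz": 0,"twist": 0}
    - {"tx": 0,"ty": 0,"tz": 0,"twist": 0}
    - {"tx": 0,"ty": 0,"tz": 0,"twist": 0}
    - {"tx": 0,"ty": 0,"tz": 0,"twist": 0}
    - {"tx": 0,"ty": 0,"tz": 0,"twist": 0}
    - {"tx": 0,"ty": 0,"tz": 0,"twist": 0}
    - {"tx": 0,"ty": 0,"tz": 0,"twist": 0}
    - {"tx": 0,"ty": 0,"tz": 0,"twist": 0}
    - {"tx": 0,"ty": 0,"tz": 0,"twist": 0}
  gripper: 1
  squeeze: 15

```text
clock: 4.85
position: [0.5622, 0.109, 0.1897]
ee_rot: [1.585, 2.712, 0.001]
force: [1.0, 0.8, -1.2]
width: 0.179
gripper_force: 0.8
```

Run:
```python
from h import *
to(1.057,.189)
```

```text
clk 4.85 pos [0.5622 0.109  0.1897] phi 1.058 tilt [ 0.  0. -1.] F [ 1.   0.8 -1.2] w 0.1791843912132732 shift [-0.0051 -0.0006  0.0007] twist -0.0 armphi 1.0593 r 0.2451
```

move_arm:
  motion:
    - {"tx": 0,"ty": 0,"tz": 0,"twist": 0}
    - {"tx": -0.0002,"ty": -0.0096,"tz": 0,"twist": -0.0255}
    - {"tx": -0.0004,"ty": -0.0144,"tz": 0,"twist": -0.0382}
    - {"tx": -0.0004,"ty": -0.0144,"tz": 0,"twist": -0.0382}
    - {"tx": -0.0004,"ty": -0.0144,"tz": 0,"twist": -0.0382}
    - {"tx": -0.0004,"ty": -0.0144,"tz": 0,"twist": -0.0382}
    - {"tx": -0.0004,"ty": -0.0144,"tz": 0,"twist": -0.0382}
    - {"tx": -0.0004,"ty": -0.0144,"tz": 0,"twist": -0.0382}
    - {"tx": 0,"ty": 0,"tz": 0,"twist": 0}

```text
clock: 5.75
position: [0.4892, 0.0438, 0.1897]
ee_rot: [1.016, 2.972, -0.002]
force: [3.9, -4.4, -4.9]
width: 0.169
gripper_force: 15.0
```

Run:
```python
from h import *
to(-.106,.189)
```

```text
clk 5.75 pos [0.4892 0.0438 0.1897] phi 0.659 tilt [ 0.    -0.001 -1.   ] F [ 3.9 -4.4 -4.9] w 0.1686050833859562 shift [-0.0704 -0.1655  0.0009] twist -0.487 armphi 0.6561 r 0.2436
```

move_arm:
  motion:
    - {"tx": -0.0004,"ty": -0.0144,"tz": 0,"twist": -0.0382}
    - {"tx": -0.0004,"ty": -0.0144,"tz": 0,"twist": -0.0382}
    - {"tx": -0.0004,"ty": -0.0144,"tz": 0,"twist": -0.0382}
    - {"tx": -0.0004,"ty": -0.0144,"tz": 0,"twist": -0.0382}
    - {"tx": -0.0004,"ty": -0.0144,"tz": 0,"twist": -0.0382}
    - {"tx": -0.0004,"ty": -0.0144,"tz": 0,"twist": -0.0382}
    - {"tx": -0.0004,"ty": -0.0144,"tz": 0,"twist": -0.0382}
    - {"tx": -0.0004,"ty": -0.0144,"tz": 0,"twist": -0.0382}
    - {"tx": -0.0004,"ty": -0.0144,"tz": 0,"twist": -0.0382}
    - {"tx": -0.0004,"ty": -0.0144,"tz": 0,"twist": -0.0382}
    - {"tx": -0.0004,"ty": -0.0144,"tz": 0,"twist": -0.0382}
    - {"tx": 0,"ty": 0,"tz": 0,"twist": 0}

```text
clock: 6.95
position: [0.44, -0.1026, 0.1897]
ee_rot: [-0.003, 3.14, -0.001]
force: [5.7, -1.1, -5.8]
width: 0.169
gripper_force: 15.0
```

Run:
```python
from h import *
to(-.106,.189)
```

```text
clk 6.95 pos [ 0.44   -0.1026  0.1897] phi -0.002 tilt [ 0.002 -0.001 -1.   ] F [ 5.7 -1.1 -5.8] w 0.1692391192632877 shift [-0.0034 -0.0276  0.0007] twist -0.066 armphi 0.0089 r 0.2422
```

move_arm:
  motion:
    - {"tx": -0.0004,"ty": -0.012,"tz": 0,"twist": -0.03}
    - {"tx": -0.0004,"ty": -0.011,"tz": 0,"twist": -0.025}
    - {"tx": 0,"ty": -0.004,"tz": 0,"twist": -0.01}
    - {"tx": 0,"ty": 0,"tz": 0,"twist": 0}
    - {"tx": 0,"ty": 0,"tz": 0,"twist": 0}
    - {"tx": 0,"ty": 0,"tz": 0,"twist": 0}

```text
clock: 7.55
position: [0.4412, -0.1275, 0.1897]
ee_rot: [-0.163, 3.137, -0.0]
force: [3.2, -1.9, -5.2]
width: 0.171
gripper_force: 15.0
```

move_arm:
  motion:
    - {"tx": 0,"ty": 0,"tz": 0,"twist": 0}
    - {"tx": 0,"ty": 0,"tz": 0,"twist": 0}
    - {"tx": 0,"ty": 0,"tz": 0,"twist": 0}
    - {"tx": 0,"ty": 0,"tz": 0,"twist": 0}
    - {"tx": 0,"ty": 0,"tz": 0,"twist": 0}
    - {"tx": 0,"ty": 0,"tz": 0,"twist": 0}
    - {"tx": 0,"ty": 0,"tz": 0,"twist": 0}
    - {"tx": 0,"ty": 0,"tz": 0,"twist": 0}
  gripper: -1

```text
clock: 8.35
position: [0.441, -0.1277, 0.1897]
ee_rot: [-0.164, 3.137, 0.0]
force: [0.3, -0.5, -0.5]
width: 0.821
gripper_force: 0.0
```

Run:
```python
from h import *
to(-.106,.189)
```

```text
clk 8.35 pos [ 0.441  -0.1277  0.1897] phi -0.104 tilt [ 0.  0. -1.] F [ 0.3 -0.5 -0.5] w 0.8212101732132674 shift [-0.0022 -0.0027  0.0007] twist -0.001 armphi -0.0947 r 0.2422
```

Now straight up, then outward so the cameras have a clear view.

move_arm:
  motion:
    - {"tx": 0,"ty": 0,"tz": -0.02,"twist": 0}
    - {"tx": 0,"ty": 0,"tz": -0.03,"twist": 0}
    - {"tx": 0,"ty": 0,"tz": -0.04,"twist": 0}
    - {"tx": 0,"ty": 0,"tz": -0.04,"twist": 0}
    - {"tx": 0,"ty": 0.04,"tz": 0,"twist": 0}
    - {"tx": 0,"ty": 0.045,"tz": 0,"twist": 0}
    - {"tx": 0,"ty": 0.045,"tz": 0,"twist": 0}
    - {"tx": 0,"ty": 0.045,"tz": 0,"twist": 0}
    - {"tx": 0,"ty": 0.045,"tz": 0,"twist": 0}
    - {"tx": 0,"ty": 0.045,"tz": 0,"twist": 0}
    - {"tx": 0,"ty": 0.03,"tz": 0,"twist": 0}
    - {"tx": 0,"ty": 0,"tz": 0,"twist": 0}

```text
clock: 9.55
position: [0.4092, 0.1702, 0.3196]
ee_rot: [0.175, -3.136, -0.002]
force: [0.4, -0.8, -0.6]
width: 0.997
gripper_force: 0.0
```

Run:
```python
from h import *
im=snap("top","t4");a=snap("scene","s4")
for q,z in [("dripper_outlet",.116),("wooden_grip",.208)]:
  for x in arm.place_of("top",q)[:1]: print(q,x["conf"],at("top",x["point"],z))
c=cv2.resize(im[90:230,180:360],None,fx=3,fy=3,interpolation=2);b=a[100:300,130:400]
b=cv2.resize(b,None,fx=540/270,fy=.9);cv2.imwrite("pics/c4.png",np.vstack([c,b])[:,:,::-1])
```

```text
dripper_outlet 0.67 [ 0.51927185 -0.11590695  0.116     ]
wooden_grip 0.7 [ 0.4475057 -0.124844   0.208    ]
```

View pics/c4.png

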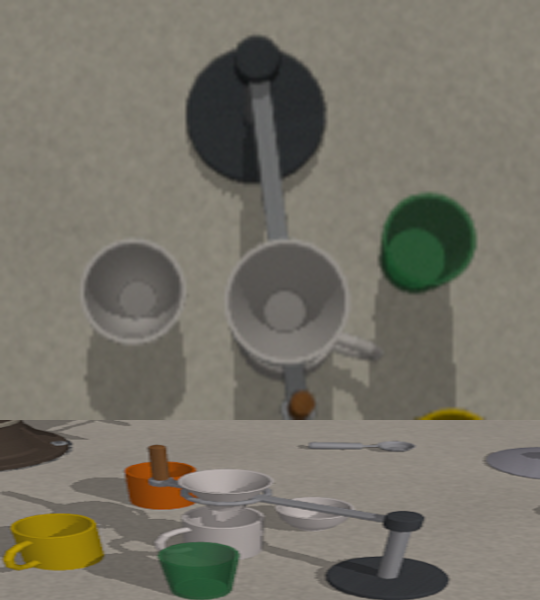

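The crop shows the dripper rim centred at top (276,191), over the mug. The mug handle is still where it was, and the arm stayed put after release. I'll check the offset once before handing in.

Run:
```python
from h import *
D=at("top",((180+287/3+.5)/512,(90+302/3+.5)/384),.178);off=D[:2]-[.5112,-.123]
print(D,off,arm.observe()["clock"])
if np.hypot(*off)<.011: print(arm.sign_off())
```

```text
[ 0.51368307 -0.12079805  0.178     ] [0.00248307 0.00220195] 9.75
the job is handed in; nothing more can be done
None
```

The dripper now hangs over the white mug, measured about 3 mm off centre (limit 20 mm). The arm stayed put after I let go, the mug looks unmoved in the final picture, and the job was handed in at about 9.8 s of the 45 s allowed.

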